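# Open the combination-locked fittings box by feel

### The arm

A 6-joint arm with a two-finger parallel gripper is mounted at the origin on a cart in front of the work surface, level with it; the furniture and walls round the work are solid. World frame = base frame: x ahead of the robot, y to its left, z up, the work surface at z = 0. Lengths are in m, angles in rad, forces in N, time in s.
With the tool pointing down it reaches from about 0.375 to 0.9 m from the base axis. Payload 3.1 kg.
Tool frame: the origin (TCP) lies between the finger pads; the fingertips stand manip.nose_length ahead of it and the grasp point (between the pads) lies 5 mm behind it (manip.nose_length is the distance from the TCP to the fingertips, in m); z points along the fingers, y is the line along which they close (so a half turn about z gives the same grasp; the last joint's range is limited). The gripper opens to 85 mm and grips with 20 to 120 N. Pads are 22 mm wide; open, the fingers measure 114 mm over their backs; the gripper's body (76 mm by 85 mm) begins 54 mm behind the grasp point. The pads swing forward as they close: fully open they stand 13 mm farther back than shut.
Start: joints at [-1.369, 0.527, 1.433, -0, 1.181, -0.178], TCP at [0.232, -0.58, 0.245] pointing down, gripper open.
Joint ranges: [-3.08, 3.08], [-0.75, 2.2], [0.22, 2.44], [-1.43, 4.57], [0, 2.65], [-2.85, 2.85]. Speed limits (rad/s): [2.79, 2.79, 3.14, 3.14, 3.14, 3.14].

### API

Orientations are given as a unit quaternion [x, y, z, w].
In Python, from station import monitor, eyes, job, manip gives the robot as it stands.
- The arm moves only by the shell command python3 -m pendant 'ROWS' [FORCE]. ROWS is JSON, a list that holds one entry, the list of rows, each a list of 7 numbers: the shift along the tool's x, y, z as a fraction of full scale, then the turn, a rotation vector about the tool's x, y, z as a fraction of full scale, then the opening, from 0 (shut) to 1 (fully open). A call has 1 to 20 rows; each row shifts and turns the commanded pose from where the row before left it, along the tool's axes as they then stand; what a row does not reach is not made up. Full scale, the value 1, is 800 mm for a shift and 0.12 rad for a turn. A row lasts 1/10 s, in which the tool goes at most 50 mm and 8.59 degrees, less where a joint would pass 70% of its speed; a pose out of reach is approached as far as the arm can. A call with a number of a shift or a turn outside -1 to 1 is refused whole. A call with a gripper value outside its range is refused whole. The fingers move at their own pace and stop on an object; FORCE is the grip in N (left out, the last holds). Time passes only in rows, so rows that do not move let the fingers close. It gives the time, the measured TCP pose, the force, the opening and the grip force at its end, in the units of the state.
- monitor.sense(): the state, without advancing time (a new reading comes with each control period).
- eyes.snapshot(name): name is "scene" or "top" or "wrist"; returns a dict with "pixels" (480x640x3 uint8, red, green, blue), "depth" (480x640 float32, m along the optical axis (not along the pixel's ray), 0 where there is no reading), "intrinsics" (3x3 intrinsics, pixels), "k1" (the pictures are not rectified: a ray, as slopes to the right and down, at radius r is drawn at 1 + k1 r^2 times it, then the intrinsics apply), "eye" and "attitude" of the camera in the world. Camera axes: x right, y down, z forward; pixel columns grow to the right and rows downward; lengths in m; the calibration is good to about 2 mm. A picture is of the moment at which its call begins.
- job.sign_off(): hands the job in; it is judged then, once.
The state is a dict: "t": time; "q": joint angles; "qd": joint speeds; "tau": joint torques, N m; "tcp_pos": TCP position; "tool_rot": TCP orientation; "force": force on the tool from outside, world axes, zero at the start; "ft_torque": the same for the moment, N m; "finger_gap": opening from 0.0 (shut) to 1.0 (fully open); "gripper_force": force on a finger pad.
Only numpy, scipy, OpenCV 4.12 (cv2) and the standard library are available. Lean on these libraries where they do the work, as an engineer would, in place of code of your own. Each camera call takes 0.05 s, during which the arm holds its last target. There are 200 camera calls.

### The job

Open the blue lock box: turn its dial right (clockwise) to 54 (the red dot at the white index mark) and let it rest there a moment, then left to 8 (the blue dot at the index) and rest, then right once more, slowly, until you feel it come up against the springy stop that lies somewhere between 52 and 46; lean on the stop gently for a moment, without forcing it. Then slide the steel cover all the way to the left by its black handle and let go, without forcing a cover that is still locked and without disturbing the things on, in and beside the box.

Things in the scene. Friction and masses are not known exactly. Their poses are not given: they have to be found in the camera images.
- lockbox: Blue sheet-steel box fixed to the bench, 170 (x) x 260 (y) x 65 mm high. Origin: centre of its underside, on the bench. Its x points away from the robot, y to the left, z up (it may stand turned by up to about 0.4 rad). The dial stands in the near half of its top, the sliding cover on the far half.
- dial: Black dial disc, 68 mm across, 8 mm thick, on the near half of the box top. Origin: on its vertical turning axis at the box top, (-40, 0, 65) mm in the box's frame. On it an aluminium grip bar, centred on the axis, 44 mm long (dial's x) x 13 mm thick (dial's y), from 8 to 34 mm above the box top; a red stripe on its top marks its number-0 end. It carries a hidden locking wheel inside the box.
- dial_index (a point): White index mark on the box top at the dial's near side (towards the box's -x). The number at this mark is the one set. The dial has 60 divisions of 6 degrees, a long tick every 5; white dot = 0, red dot = 54, blue dot = 8.
- dial_grip (a point): Point on the dial's axis inside the grip bar, 25 mm above the box top (17 mm above the disc, 9 mm below the bar's top); its x axis runs along the bar, which is pinched across y.
- dial_turn (a joint): Dial angle in rad, 0 when number 0 is at the index and the bar lies along the box's x; grows when turned left (counter-clockwise from above), 0.1047 rad a division: 54 is -0.628, 8 is +0.838. It turns with about 0.06 N m of friction and stays where it is left. Starts within 0.25 of 0.
- stop: Hidden in the box: sprung stop that the dial's wheel meets, 24 mm from the dial's axis, when the dial turns right far enough: worn, so somewhere between dial_turn -0.89 and -1.41, new every time (this fixed origin does not tell it). It yields 1 mm per 12 N (0.29 N m on the dial, 0.04 rad). More than 11 N (0.26 N m on the dial, besides its friction) damages it; 2 N on it is enough.
- cover: Steel cover plate, 86 (x) x 105 (y) x 5 mm, on the far half of the box top. Origin: middle of its underside, at the box top; closed at (39, -72.5, 65) mm in the box's frame. A tongue under it meets the dial's wheel: it passes only with the dial at the stop or up to about 0.12 rad short of it, otherwise the cover is blocked.
- cover_grip (a point): Point in the cover's black handle block, 22 mm above the box top. The block is 36 mm long (box's x) x 12 mm thick (box's y), from 5 to 31 mm above the box top, and is pinched across the box's y.
- cover_slide (a joint): Cover travel in m along the box's +y (left): 0 closed, 0.080 fully open at its end stop. About 2.5 N of friction; stays where it is left. When locked it gives about 4 mm and is then blocked by the wheel.
- brass_fitting: Loose brass hex fitting, 19x22x24 mm, in the compartment under the cover; origin under its centre. Leave it.
- steel_coupling: Loose grey hex coupling, 24x27x30 mm, standing on the box top, near left corner; origin under its centre. Leave it.
- bushing: Loose grey bushing, 27x31x21 mm, on the box top, far left corner; origin under its centre. Leave it.
- tape_rule: Loose yellow tape measure, 35x76x65 mm, on the bench about 195 mm right of the box's centre; origin under its centre. Leave it.

How it is judged:
By the outcome, as a careful person would: the job done as asked, in the order asked, and still so for the second after the job is handed in, with the robot touching nothing.
It also fails if it takes over 72 s, if anything falls off the work surface, if the arm or the gripper's body presses on something with over 40 N, if the wrist force passes 120 N, or if a joint passes its speed limit or range.

## Working session

There is one attempt and no reset: what is moved stays moved. The work goes in short steps, Python scripts to look and compute and a shell command to move; the robot and the scene stay as the last step left them, time stands still between calls to the robot, and variables do not carry over. Pictures are saved under pics/ and viewed, at most 10 in all, crops included, and the job is handed in when it is done.

```bash
ls; mkdir -p pics
cat > h.py <<'E'
import numpy as np, cv2
from scipy.spatial.transform import Rotation as R
from station import monitor, eyes, job, manip
def cam(n):
    s=eyes.snapshot(n); return s
def attR(s):
    a=np.array(s["attitude"],float)
    return a if a.shape==(3,3) else R.from_quat(a).as_matrix()
def ray(s,u,v):
    K=np.array(s["intrinsics"]); d=np.array([(u-K[0,2])/K[0,0],(v-K[1,2])/K[1,1]]); p=d.copy()
    for _ in range(20): p=d/(1+s["k1"]*(p@p))
    return np.array(s["eye"]),attR(s)@np.array([p[0],p[1],1.])
def onz(s,u,v,z):
    o,d=ray(s,u,v); return o+d*(z-o[2])/d[2]
def save(n,s,crop=None,f=1):
    im=s["pixels"][:,:,::-1]
    if crop: x0,y0,x1,y1=crop; im=im[y0:y1,x0:x1]
    cv2.imwrite("pics/"+n+".png",cv2.resize(im,None,fx=f,fy=f,interpolation=cv2.INTER_CUBIC))
E
python3 - <<'E'
from h import *
import pickle
print(manip.nose_length, monitor.sense())
for n in("top","scene"):
    s=cam(n); save(n,s); pickle.dump(s,open(n+".pkl","wb")); print(n,s["eye"],s["attitude"],s["intrinsics"],s["k1"])
E
```

```text
pics
0.014 {'t': 0.0, 'q': array([-1.36951622e+00,  5.28453560e-01,  1.43393307e+00, -1.74963699e-05,
        1.18141572e+00, -1.78478447e-01]), 'qd': array([-0.00105365,  0.00075136, -0.00029861, -0.0008439 , -0.0008767 ,
       -0.00075782]), 'tau': array([ 1.70340834e-03, -4.42346549e+01, -1.78026438e+01, -1.93400462e-05,
        8.30909761e-03,  9.59076019e-07]), 'tcp_pos': array([ 0.23157702, -0.57975295,  0.24433156]), 'tool_rot': array([ 9.82025799e-01,  1.88743500e-01, -2.06850490e-05, -1.10468409e-03]), 'force': array([ 0.15077211, -0.46849912,  0.16456303]), 'ft_torque': array([ 0.00855749, -0.01170023, -0.0080459 ]), 'gripper_force': 0.0, 'finger_gap': 0.9967943423321747}
top [ 0.42560656 -0.00949687  0.93127676] [ 0.70747694 -0.70513836  0.0431599  -0.01983672] [[493.6533649    0.         321.38266714]
 [  0.         493.6533649  246.53150216]
 [  0.           0.           1.        ]] 0.0031683396068226204
scene [0.25918434 0.51893907 0.67907738] [-0.18801548  0.9051646  -0.37287794  0.07930498] [[440.4041677    0.         321.5981497 ]
 [  0.         440.4041677  238.93996286]
 [  0.           0.           1.        ]] 0.006809700967025358
```

View pics/top.png

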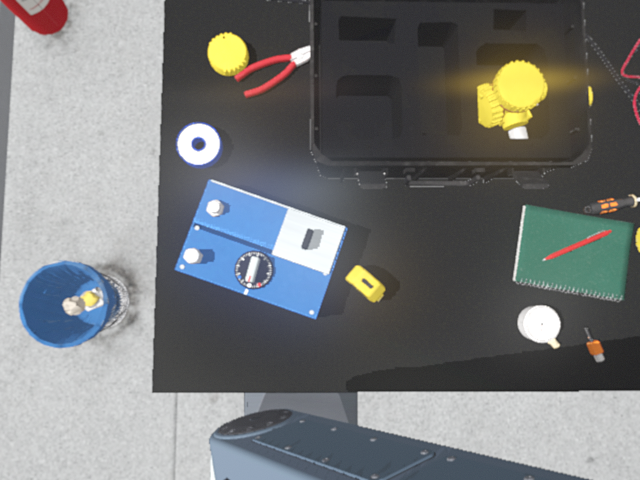

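The top view shows the box with corners near (210,181), (347,225), (317,318) and (176,268). The dial is near (254,270), the handle near (312,239) and the tape near (366,283). Next I'll measure these.

Run:
```python
from h import *
import pickle
s=pickle.load(open("top.pkl","rb"))
save("topc",s,(165,170,395,330),3.4)
im=cv2.cvtColor(s["pixels"],cv2.COLOR_RGB2HSV)
H,S,V=[im[...,i].astype(int) for i in range(3)]
m=((H>100)&(H<125)&(S>130)&(V>90)).astype(np.uint8); m[:, :150]=0
n,l,st,c=cv2.connectedComponentsWithStats(m); k=1+st[1:,4].argmax()
pts=np.argwhere(l==k)[:,::-1]
# add cover (white) via hull
hull=cv2.convexHull(pts.astype(np.float32))
w=((S<40)&(V>170)).astype(np.uint8); w[:, :200]=0; w[:,355:]=0; w[:190]=0; w[330:]=0
n,l2,st2,c2=cv2.connectedComponentsWithStats(w); 
for i in range(1,n):
    if st2[i,4]>8: print("white",st2[i],c2[i],onz(s,*c2[i],.065)[:2])
P=np.array([onz(s,u,v,.065)[:2] for u,v in hull[:,0]])
r=cv2.minAreaRect(P.astype(np.float32)*1000); print(r, cv2.boxPoints(r))
for name,mm in (("red",((H<8)|(H>172))&(S>120)&(V>90)),("yel",(H>20)&(H<35)&(S>120)&(V>120))):
    n,l3,s3,c3=cv2.connectedComponentsWithStats(mm.astype(np.uint8))
    for i in range(1,n):
        if 165<c3[i][0]<395 and 170<c3[i][1]<330: print(name,s3[i],c3[i],onz(s,*c3[i],.073),onz(s,*c3[i],.099))
d=s["depth"]
for u,v in((230,280),(335,240),(254,268),(312,239),(366,283),(192,256)):
    o,dd=ray(s,u,v); print(u,v,o+dd*d[v,u])
```

```text
white [ 237  190  108   85 3072] [306.63704427 238.49576823] [ 0.51719691 -0.01199359]
white [206 200  17  17 214] [214.31308411 207.6588785 ] [0.57096196 0.15086477]
white [246 252   6   4  15] [248.73333333 253.86666667] [0.48958263 0.08927076]
white [245 252  19  30 233] [252.17167382 266.8583691 ] [0.46683879 0.08294776]
white [239 255   6   6  17] [241.82352941 258.17647059] [0.48197122 0.10119341]
white [268 263   3   8  14] [269.42857143 266.35714286] [0.46781831 0.05288195]
white [236 264   4   7  14] [237.         266.21428571] [0.46787469 0.1093489 ]
white [267 272   4   3  11] [268.63636364 273.09090909] [0.45603825 0.05413071]
white [263 279   5   4  11] [265.         280.72727273] [0.44270366 0.06030649]
white [246 283   7   5  24] [248.875 285.   ] [0.43520908 0.08821397]
white [244 289   4   6  18] [245.61111111 291.66666667] [0.42363533 0.0936939 ]
white [310 310   4   4  11] [311.18181818 311.81818182] [ 0.38889701 -0.02047997]
((507.2558288574219, 124.83747863769531), (147.20054626464844, 147.51788330078125), 70.73081970214844) [[413.3404    79.70134 ]
 [552.5941    31.019455]
 [601.17126  169.97362 ]
 [461.91754  218.6555  ]]
red [259 283   2   4   5] [259.4 284.6] [0.43584801 0.06922245 0.073     ] [0.43553777 0.06683779 0.099     ]
yel [345 265  41  38 757] [365.62747688 283.20211361] [ 0.43868367 -0.1149235   0.073     ] [ 0.43828752 -0.11172979  0.099     ]
230 280 [0.44379403 0.12088133 0.0662175 ]
335 240 [ 0.51441581 -0.06186346  0.0686588 ]
254 268 [0.46327372 0.07614482 0.09987115]
312 239 [ 0.51565992 -0.02136256  0.07161678]
366 283 [ 0.43917376 -0.11666446  0.06419486]
192 256 [0.48312452 0.18012135 0.09839333]
```

View pics/topc.png

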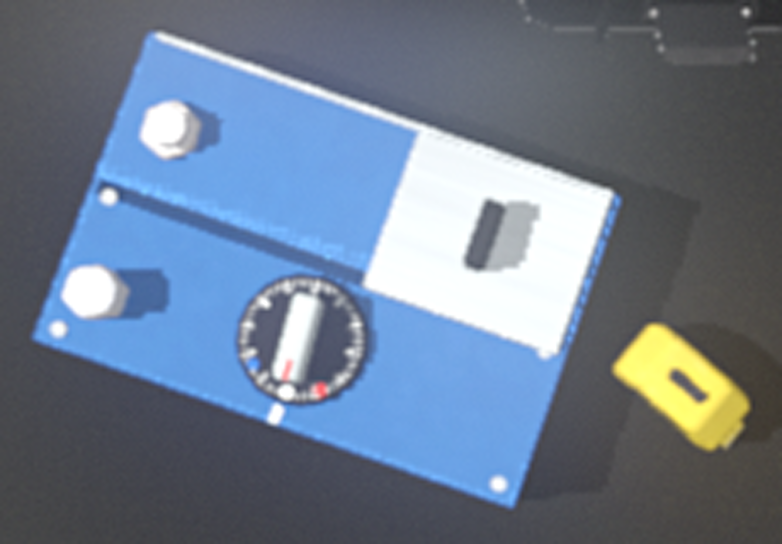

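Run:
```python
from h import *
import pickle
s=pickle.load(open("top.pkl","rb"))
f=lambda x,y,z:onz(s,(x+.5)/3.4-.5+165,(y+.5)/3.4-.5+170,z)[:2]
C=np.array([f(*p,z) for *p,z in((153,33,.065),(618,195,.068),(514,507,.065),(35,340,.065))])
print(C,C.mean(0)); 
for i in range(4): e=C[(i+1)%4]-C[i]; print(np.linalg.norm(e),np.degrees(np.arctan2(e[1],e[0])))
im=cv2.cvtColor(s["pixels"],cv2.COLOR_RGB2HSV)
H,S,V=[im[...,i].astype(int) for i in range(3)]
print(V[225:255,298:330:1][::3])
# dial: everything non-blue inside window
m=~((H>100)&(H<125)&(S>130)&(V>70))
m=m.astype(np.uint8); w=np.zeros_like(m); cv2.circle(w,(254,270),24,1,-1); m&=w
n,l,st,c=cv2.connectedComponentsWithStats(m); k=1+st[1:,4].argmax()
h=cv2.convexHull(np.argwhere(l==k)[:,::-1].astype(np.float32)); print(cv2.fitEllipse(h),st[k])
(cx,cy),_,_=cv2.fitEllipse(h); print("dial", onz(s,cx,cy,.073))
bar=[(307,292),(287,385)]
c=f(254.4,0,0)*0
B=np.array([f(x,y,.099) for x,y in ((297,292),(322,292),(302,384),(272,380))]);print("bar",B,B.mean(0))
print("hand",f(486,236,.096),"idx",f(275,413,.065))
```

```text
[[ 0.62156445  0.16012566]
 [ 0.53766446 -0.08209872]
 [ 0.37691341 -0.02859638]
 [ 0.46154133  0.21652204]] [0.49942091 0.06648815]
0.2563432487931565 -109.10470506980795
0.16942077517154655 161.5911459306174
0.25931626200531266 70.95260367895867
0.16967012464769543 -19.413806120985026
[[255 255 255 255 255 255 255 255 255 255 255 255 255 255 255 255 255 254
  254 254 255 255 255 255 255 255 255 255 255 255 255 255]
 [255 255 255 255 255 255 255 255 254 229 203 208 236 253 255 255 255 253
  254 254 254 254 254 255 255 255 255 255 255 255 255 255]
 [253 253 254 254 255 255 255 249 197 128 115 116 116 112 112 144 180 186
  187 187 186 185 184 183 186 214 255 255 255 255 255 255]
 [255 255 255 255 255 255 245 193 128 117 120 121 116 111 138 179 188 187
  186 186 186 185 185 191 207 227 255 255 255 255 255 255]
 [255 255 255 255 255 250 198 132 118 122 120 116 112 137 179 187 185 185
  185 185 185 184 186 215 255 255 255 255 255 255 255 255]
 [255 255 255 255 250 186 122 120 121 120 117 114 143 183 190 189 188 189
  189 187 186 185 214 253 255 255 255 255 255 255 255 255]
 [255 255 255 
[... 173 characters left out ...]
190 188 188 188 186
  187 192 207 228 255 255 255 255 255 255 255 255 255 255]
 [255 255 255 252 233 221 192 166 177 190 206 207 206 207 224 249 255 254
  254 254 255 255 255 255 255 255 255 255 255 255 255 255]
 [255 255 255 255 255 255 255 255 255 255 255 255 255 255 255 255 255 255
  255 255 255 255 255 255 255 255 255 255 255 255 255 255]]
((254.37449645996094, 269.317626953125), (38.81478500366211, 47.28264236450195), 27.66545867919922) [ 234  246   42   47 1305]
dial [0.46221178 0.07823512 0.073     ]
bar [[0.48428965 0.07987959]
 [0.48434105 0.06755144]
 [0.43887579 0.07677597]
 [0.44080647 0.09151553]] [0.46207824 0.07893063]
hand [ 0.51296532 -0.01352524] idx [0.42458618 0.09385013]
```

```bash
python3 -m pendant '[[[0.0286,-0.0329,0,0,0,0,1],[0.0286,-0.0329,0,0,0,0,1],[0.0286,-0.0329,0,0,0,0,1],[0.0286,-0.0329,0,0,0,0,1],[0.0286,-0.0329,0,0,0,0,1],[0.0286,-0.0329,0,0,0,0,1],[0.0286,-0.0329,0,0,0,0,1],[0.0286,-0.0329,0,0,0,0,1],[0.0286,-0.0329,0,0,0,0,1],[0.0286,-0.0329,0,0,0,0,1],[0.0286,-0.0329,0,0,0,0,1],[0.0286,-0.0329,0,0,0,0,1],[0.0286,-0.0329,0,0,0,0,1],[0.0286,-0.0329,0,0,0,0,1],[0.0286,-0.0329,0,0,0,0,1],[0.0286,-0.0329,0,0,0,0,1],[0.0286,-0.0329,0,0,0,0,1],[0.0286,-0.0329,0,0,0,0,1],[0.0286,-0.0329,0,0,0,0,1],[0.0286,-0.0329,0,0,0,0,1]]]' 
python3 -m pendant '[[[0,0,0,0,0,-1,0.5],[0,0,0,0,0,-1,0.5],[0,0,0,0,0,-1,0.5],[0,0,0,0,0,-1,0.5],[0,0,0,0,0,-1,0.5],[0,0,0,0,0,-1,0.5],[0,0,0,0,0,-1,0.5],[0,0,0,0,0,-1,0.5],[0,0,0,0,0,-1,0.5],[0,0,0,0,0,-1,0.5],[0,0,0,0,0,-1,0.5],[0,0,0,0,0,-1,0.5],[0,0,0,0,0,-1,0.5],[0,0,0,0,0,-1,0.5],[0,0,0,0,0,-1,0.5],[0,0,0,0,0,-1,0.5],[0,0,0,0,0,-1,0.5],[0,0,0,0,0,-1,0.5],[0,0,0,0,0,-1,0.5],[0,0,0,0,0,-1,0.5]]]'
python3 -m pendant '[[[0,0,0,0,0,-1,0.5],[0,0,0,0,0,0,0.5],[0,0,0,0,0,0,0.5]]]'
python3 - <<'E'
from h import *
import pickle
s=cam("wrist"); save("w1",s); pickle.dump(s,open("w1.pkl","wb")); print(s["eye"],attR(s)); 
m=monitor.sense(); print(m["q"],m["force"],m["ft_torque"],R.from_quat(m["tool_rot"]).as_matrix())
E
```

```text
t: 2.1
tcp_pos: [0.4616, 0.0796, 0.2451]
tool_rot: [0.982, 0.189, -0.0, -0.0]
force: [0.6, 0.7, -0.0]
finger_gap: 0.997
gripper_force: 0.0
t: 4.1
tcp_pos: [0.4612, 0.0781, 0.245]
tool_rot: [0.177, 0.984, -0.0, -0.0]
force: [0.1, 0.2, 0.6]
finger_gap: 0.502
gripper_force: 0.0
t: 4.4
tcp_pos: [0.4613, 0.0781, 0.2451]
tool_rot: [0.122, 0.993, -0.0, -0.0]
force: [0.0, 0.4, -0.4]
finger_gap: 0.498
gripper_force: 0.0
[0.39573243 0.09321747 0.37412192] [[ 2.42644222e-01  9.34612520e-01  2.60044647e-01]
 [ 9.70115315e-01 -2.33698882e-01 -6.52771563e-02]
 [-2.36704098e-04  2.68112420e-01 -9.63387603e-01]]
[-7.17277797e-02  3.17682748e-01  1.81370505e+00 -6.23132904e-06
  1.01061358e+00 -1.39867086e+00] [-0.29053154 -0.63348152  0.97247084] [ 0.08889478 -0.01968766 -0.02831473] [[-9.70415556e-01  2.41440431e-01 -4.08049206e-04]
 [ 2.41440441e-01  9.70415639e-01  2.40262320e-05]
 [ 4.01778235e-04 -7.52041512e-05 -9.99999916e-01]]
```

View pics/w1.png

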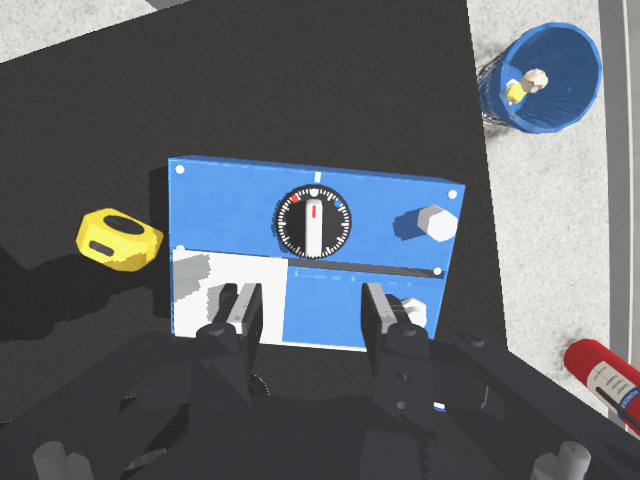

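The wrist view shows the dial centred near (314,221), with the index at (318,177), the white dot at (314,192), red at (295,198) and blue at (338,203). I'll refine the position from this view.

Run:
```python
from h import *
import pickle
s=pickle.load(open("w1.pkl","rb"))
im=cv2.cvtColor(s["pixels"],cv2.COLOR_RGB2HSV)
H,S,V=[im[...,i].astype(int) for i in range(3)]
blue=(H>100)&(H<125)&(S>130)&(V>70)
m=(~blue).astype(np.uint8); w=np.zeros_like(m); cv2.ellipse(w,(314,221),(42,40),0,0,360,1,-1); m&=w
m=cv2.morphologyEx(m,cv2.MORPH_OPEN,np.ones((9,9)))
h=cv2.convexHull(np.argwhere(m)[:,::-1].astype(np.float32)); h=h[h[:,0,1]<250]; (cx,cy),ax,_=cv2.fitEllipse(h)
D=onz(s,cx,cy,.073); print("dial",cx,cy,ax,D)
# bar top
b=((S<60)&(V>150)|(((H<8)|(H>172))&(S>100))).astype(np.uint8); n,l,st,c=cv2.connectedComponentsWithStats(b)
for i in range(1,n):
    if st[i,4]>8 and abs(c[i][0]-314)<60 and abs(c[i][1]-215)<50: print(st[i],c[i],onz(s,*c[i],.065)[:2],onz(s,*c[i],.073)[:2],onz(s,*c[i],.099)[:2])
k=l[235,314]
r=cv2.minAreaRect(np.argwhere(l==k)[:,::-1].astype(np.float32)); bp=cv2.boxPoints(r); P=np.array([onz(s,*p,.099)[:2] for p in bp]); print("bar",r,P,P.mean(0))
C=np.array([onz(s,*p,.065)[:2] for p in((169,158),(464,185))]); e=C[1]-C[0]; print("near edge",C,np.linalg.norm(e),np.degrees(np.arctan2(e[1],e[0]))-90)
for p,z in (((314,200),.099),((314,256),.099)): print(onz(s,*p,z))
```

```text
dial 313.00067138671875 221.39231872558594 (74.9285888671875, 76.6175765991211) [0.46216026 0.07803274 0.073     ]
[315 172   6  10  55] [317.27272727 176.27272727] [0.42604185 0.09086107] [0.42525745 0.09092205] [0.42270815 0.09112025]
[306 189   2   5   9] [306.55555556 190.77777778] [0.43597508 0.07878252] [0.43493361 0.07915609] [0.43154883 0.08037021]
[309 188  10   9  62] [313.69354839 191.83870968] [0.43838975 0.08460695] [0.43728579 0.08482979] [0.43369792 0.08555401]
[290 191  11  12  74] [295.09459459 197.18918919] [0.43899514 0.06763845] [0.43787551 0.06830042] [0.43423672 0.07045186]
[302 190   3   4   9] [302.88888889 191.55555556] [0.43585704 0.0755063 ] [0.43481862 0.07596466] [0.43144377 0.07745433]
[326 192  10   9  38] [329.78947368 195.92105263] [0.44529202 0.09743498] [0.44400943 0.09732583] [0.43984101 0.0969711 ]
[305 199  19  59 908] [313.62555066 228.08700441] [0.47003746 0.07668696] [0.46811447 0.07711477] [0.46186473 0.07850513]
[281 203   8   9  32] [284.6875  207.21875] [0.44538842 0.05644146] [0.44410334 0.05739321] [0.43992681 0.06048641]
[338 203   8  1
[... 587 characters left out ...]
36   9  11  41] [339.73170732 240.56097561] [0.48708554 0.09685642] [0.48472134 0.09676224] [0.4770377  0.09645617]
[296 247   4   6  11] [297.54545455 249.27272727] [0.48580462 0.05764117] [0.48347357 0.05856188] [0.47589767 0.06155417]
[325 247   9   8  38] [328.52631579 250.36842105] [0.49368888 0.08484949] [0.49115379 0.08506605] [0.48291475 0.08576988]
bar ((314.0, 228.0), (58.0, 18.0), 90.0) [[0.43749754 0.07760531]
 [0.44091173 0.09126232]
 [0.48734852 0.08007836]
 [0.48377701 0.06579659]] [0.4623837  0.07868564]
near edge [[ 0.37958913 -0.02895068]
 [ 0.46419177  0.21404557]] 0.25730290151369317 -19.196297721009017
[0.43997096 0.08424358 0.099     ]
[0.48472679 0.07314459 0.099     ]
```

```bash
python3 -m pendant '[[[-0.001,0.0008,0.03,0,0,0,0.5],[0,0,0.03,0,0,0,0.5],[0,0,0.03,0,0,0,0.5],[0,0,0.03,0,0,0,0.5],[0,0,0.03,0,0,0,0.5],[0,0,0.025,0,0,0,0.5],[0,0,0.0125,0,0,0,0.5],[0,0,0.005,0,0,0,0.5],[0,0,0,0,0,0,0.4],[0,0,0,0,0,0,0.3]]]' 30
python3 - <<'E'
from h import *
m=monitor.sense(); print(m["tcp_pos"],m["force"],m["ft_torque"],m["finger_gap"])
E
python3 -m pendant '[[[0,0,0,0,0,0,0.2],[0,0,0,0,0,0,0.15],[0,0,0,0,0,0,0.1],[0,0,0,0,0,0,0],[0,0,0,0,0,0,0],[0,0,0,0,0,0,0],[0,0,0,0,0,0,0]]]' 30
python3 - <<'E'
from h import *
m=monitor.sense(); print(m["tcp_pos"],m["force"],m["ft_torque"],m["finger_gap"],m["gripper_force"])
s=cam("wrist"); save("w2",s,(200,130,440,310),3)
E
```

```text
t: 5.45
tcp_pos: [0.4631, 0.0785, 0.092]
tool_rot: [0.121, 0.993, 0.0, 0.001]
force: [0.1, -0.5, 0.4]
finger_gap: 0.299
gripper_force: 0.0
[0.46310533 0.07853011 0.09198058] [ 0.07185467 -0.49744187  0.38330417] [ 0.04778815 -0.02728621  0.01661408] 0.29858462789147583
t: 6.15
tcp_pos: [0.4632, 0.0792, 0.0922]
tool_rot: [0.121, 0.993, 0.001, 0.001]
force: [0.8, 5.4, 6.5]
finger_gap: 0.143
gripper_force: 31.4
[0.46318426 0.07917003 0.0922227 ] [0.81255449 5.39346248 6.46146643] [ 0.89647886 -0.03810777 -0.0301043 ] 0.14341916801398905 31.430732309818268
```

View pics/w2.png

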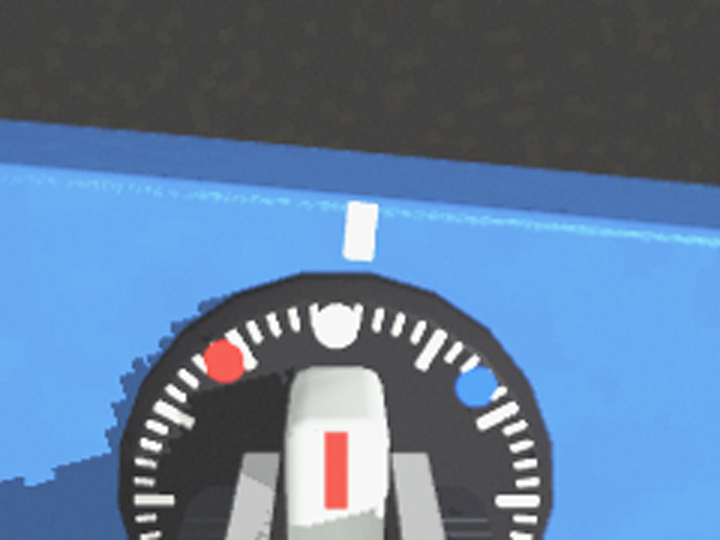

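Gripped: the index at (360,230) sits almost one division from the white dot at (335,325), so the dial is at about +0.09. I'll turn right by about 0.72.

```bash
cat > st.py <<'E'
from h import *
import sys
m=monitor.sense(); Rm=R.from_quat(m["tool_rot"]).as_matrix(); a=np.arctan2(-Rm[1,0],-Rm[0,0])
print("t",m["t"],"tcp",m["tcp_pos"].round(4),"F",m["force"].round(2),"M",m["ft_torque"].round(3),"turn",round(a+.334,3),m["q"].round(2),"gap",round(m["finger_gap"],3),round(m["gripper_force"],1))
# dial angle from the coloured dots, wrist camera, disc top plane
s=cam("wrist"); im=cv2.cvtColor(s["pixels"],cv2.COLOR_RGB2HSV); H,S,V=[im[...,i].astype(int) for i in range(3)]
D=np.array([.4622,.0785])
for name,mm,off in (("red",((H<8)|(H>172))&(S>110)&(V>90),54),("white",(S<50)&(V>190),0),("blue",(H>98)&(H<125)&(S>120)&(V>90),8)):
    n,l,st,c=cv2.connectedComponentsWithStats(mm.astype(np.uint8),connectivity=4)
    for i in range(1,n):
        p=onz(s,*c[i],.073)[:2]-D; r=np.hypot(*p)
        if .0225<r<.032 and 60<st[i,4]<450 and .6<st[i,2]/st[i,3]<1.6:
            ang=np.arctan2(-p[1],-p[0])+.334
            print(name,st[i,2:],c[i].round(1),"r",round(r,4),"turn",round((ang+(off-60 if off>30 else off)*.10472),3))
        q=onz(s,*c[i],.065)[:2]-D
        if name=="white" and .034<np.hypot(*q)<.042 and 60<st[i,4]<600: print("index",c[i].round(1),np.hypot(*q).round(4),"yaw",round(np.arctan2(-q[1],-q[0]),3))
if len(sys.argv)>1: save(sys.argv[1],s,(200,130,440,310),3)
E
python3 -m pendant '[[[0,0.001,0,0,0,0.2,0],[0,0,0,0,0,0.4,0],[0,0,0,0,0,0.4,0],[0,0,0,0,0,0.4,0],[0,0,0,0,0,0.4,0],[0,0,0,0,0,0.4,0],[0,0,0,0,0,0.4,0],[0,0,0,0,0,0.4,0],[0,0,0,0,0,0.4,0],[0,0,0,0,0,0.4,0],[0,0,0,0,0,0.4,0],[0,0,0,0,0,0.4,0],[0,0,0,0,0,0.4,0],[0,0,0,0,0,0.4,0],[0,0,0,0,0,0.4,0],[0,0,0,0,0,0.2,0],[0,0,0,0,0,0,0],[0,0,0,0,0,0,0]]]' 30; python3 st.py w3
```

```text
t: 8.0
tcp_pos: [0.4634, 0.0794, 0.0922]
tool_rot: [0.463, 0.887, 0.0, 0.001]
force: [-1.0, 3.2, 6.7]
finger_gap: 0.147
gripper_force: 31.5
t 8.0 tcp [0.4634 0.0794 0.0922] F [-0.97  3.17  6.68] M [ 0.403  0.058 -0.05 ] turn -0.628 [-0.07  0.59  1.95  0.    0.6  -0.68] gap 0.147 31.5
red [ 14  15 156] [273.9 250. ] r 0.0256 turn -0.605
index [259.  222.9] 0.0383 yaw -0.324
white [ 18  15 194] [311.4 237.6] r 0.026 turn -0.662
blue [ 15  15 153] [357.9 258.5] r 0.027 turn -0.708
```

View pics/w3.png

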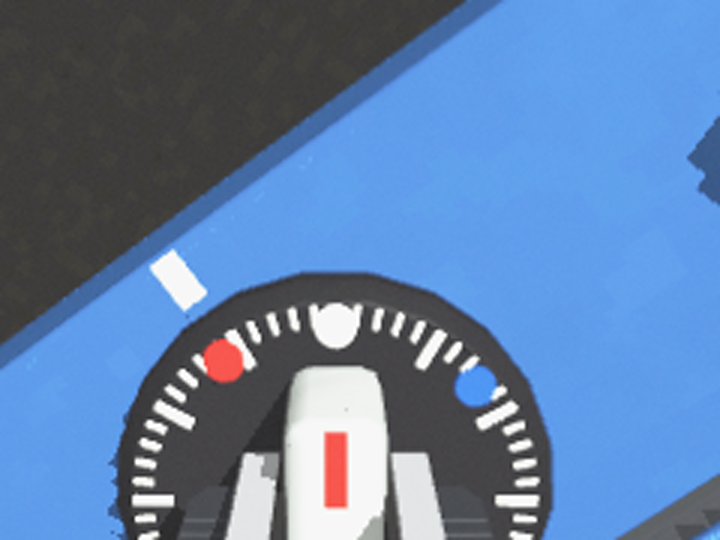

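The red dot (223,361) lies close to the index line (178,280). I'll solve the dial centre from the three dots to take out the calibration bias.

```bash
cat > ang.py <<'E'
from h import *
from scipy.optimize import least_squares
import sys
m=monitor.sense(); Rm=R.from_quat(m["tool_rot"]).as_matrix(); a=np.arctan2(-Rm[1,0],-Rm[0,0])
print("t",round(m["t"],2),"tcp",m["tcp_pos"].round(4),"F",m["force"].round(2),"M",m["ft_torque"].round(3),"toolturn",round((a+.334+np.pi)%(2*np.pi)-np.pi,3),"q6",m["q"][5].round(2),"gap",round(m["finger_gap"],3))
s=cam("wrist"); im=cv2.cvtColor(s["pixels"],cv2.COLOR_RGB2HSV); H,S,V=[im[...,i].astype(int) for i in range(3)]
D=np.array([.4622,.0785]); T={}; I=None
for name,mm,num in (("red",((H<8)|(H>172))&(S>110)&(V>90),-6),("white",(S<50)&(V>190),0),("blue",(H>98)&(H<125)&(S>120)&(V>90),8)):
    n,l,st,c=cv2.connectedComponentsWithStats(mm.astype(np.uint8),connectivity=4)
    for i in range(1,n):
        p=onz(s,*c[i],.073)[:2]; q=onz(s,*c[i],.065)[:2]; r=np.hypot(*(p-D)); rq=np.hypot(*(q-D))
        if .022<r<.032 and 100<st[i,4]<450 and .6<st[i,2]/st[i,3]<1.6: T[num]=p
        elif name=="white" and .034<rq<.042 and 60<st[i,4]<600: I=q
def res(x):
    o=[]
    for k,p in T.items():
        t=x[2]-k*.10472; o+=list(p-x[:2]+.027*np.array([np.cos(t),np.sin(t)]))
    return np.array(o)*1000
f=least_squares(res,[*D,-.334]); x=f.x; print("dots",list(T),"centre",x[:2].round(4),"res mm",np.abs(f.fun).max().round(2))
print("dial turn by yaw -.334:",round(x[2]+.334,3))
if I is not None:
    v=x[:2]-I; print("by index:",round(x[2]-np.arctan2(v[1],v[0]),3),np.hypot(*v).round(4))
if len(sys.argv)>1: save(sys.argv[1],s,(200,130,440,310),3)
E
python3 ang.py
```

```text
t 8.05 tcp [0.4633 0.0794 0.0922] F [0.33 2.97 6.71] M [ 0.42   0.023 -0.033] toolturn -0.628 q6 -0.68 gap 0.146
dots [-6, 0, 8] centre [0.4636 0.0778] res mm 0.56
dial turn by yaw -.334: -0.633
by index: -0.638 0.0398
```

```bash
python3 -m pendant '[[[0,0,0,0,0,0,0],[0,0,0,0,0,0,0],[0,0,0,0,0,0,0],[0,0,0,0,0,0,0],[0,0,0,0,0,0,0],[0,0,0,0,0,0,0],[0,0,0,0,0,0,0],[0,0,0,0,0,0,0],[0,0,0,0,0,0,0],[0,0,0,0,0,0,0]]]'
python3 -m pendant '[[[0,0,0,0,0,-0.6,0],[0,0,0,0,0,-0.6,0],[0,0,0,0,0,-0.6,0],[0,0,0,0,0,-0.6,0],[0,0,0,0,0,-0.6,0],[0,0,0,0,0,-0.6,0],[0,0,0,0,0,-0.6,0],[0,0,0,0,0,-0.6,0],[0,0,0,0,0,-0.6,0],[0,0,0,0,0,-0.6,0],[0,0,0,0,0,-0.6,0],[0,0,0,0,0,-0.6,0],[0,0,0,0,0,-0.6,0],[0,0,0,0,0,-0.6,0],[0,0,0,0,0,-0.6,0],[0,0,0,0,0,-0.6,0],[0,0,0,0,0,-0.6,0],[0,0,0,0,0,-0.6,0],[0,0,0,0,0,-0.6,0],[0,0,0,0,0,-0.6,0]]]'
python3 -m pendant '[[[0,0,0,0,0,-0.23,0],[0,0,0,0,0,0,0],[0,0,0,0,0,0,0],[0,0,0,0,0,0,0]]]'; python3 ang.py
```

```text
t: 9.1
tcp_pos: [0.4634, 0.0794, 0.0922]
tool_rot: [0.463, 0.887, 0.0, 0.001]
force: [-1.3, 4.0, 6.0]
finger_gap: 0.144
gripper_force: 31.5
t: 11.1
tcp_pos: [0.4632, 0.079, 0.0922]
tool_rot: [-0.238, 0.971, -0.0, 0.001]
force: [-0.6, 0.6, 6.6]
finger_gap: 0.145
gripper_force: 31.5
t: 11.5
tcp_pos: [0.4633, 0.079, 0.0922]
tool_rot: [-0.251, 0.968, -0.001, 0.001]
force: [-0.9, 0.6, 5.9]
finger_gap: 0.145
gripper_force: 31.5
t 11.5 tcp [0.4633 0.079  0.0922] F [-0.86  0.6   5.87] M [0.115 0.061 0.058] toolturn 0.841 q6 -2.15 gap 0.145
dots [-6, 8] centre [0.4639 0.0778] res mm 0.45
dial turn by yaw -.334: 0.837
by index: 0.85 0.04
```

```bash
cat > chk.py <<'E'
from station import monitor
from scipy.spatial.transform import Rotation as R
import numpy as np, sys
m=monitor.sense(); Rm=R.from_quat(m["tool_rot"]).as_matrix(); a=np.arctan2(-Rm[1,0],-Rm[0,0])
print("turn %.4f Mz %.3f tau6 %.3f F %s"%(a+.334,m["ft_torque"][2],m["tau"][5],m["force"].round(1)))
sys.exit(abs(m["ft_torque"][2])>0.13)
E
python3 -m pendant '[[[0,0,0,0,0,0,0],[0,0,0,0,0,0,0],[0,0,0,0,0,0,0],[0,0,0,0,0,0,0],[0,0,0,0,0,0,0],[0,0,0,0,0,0,0],[0,0,0,0,0,0,0],[0,0,0,0,0,0,0],[0,0,0,0,0,0,0],[0,0,0,0,0,0,0]]]' >/dev/null; python3 chk.py
P='python3 -m pendant'
python3 -m pendant '[[[0,0,0,0,0,0.25,0],[0,0,0,0,0,0.25,0],[0,0,0,0,0,0.25,0],[0,0,0,0,0,0.25,0],[0,0,0,0,0,0.25,0],[0,0,0,0,0,0.25,0],[0,0,0,0,0,0.25,0],[0,0,0,0,0,0.25,0],[0,0,0,0,0,0.25,0],[0,0,0,0,0,0.25,0],[0,0,0,0,0,0.25,0],[0,0,0,0,0,0.25,0],[0,0,0,0,0,0.25,0],[0,0,0,0,0,0.25,0],[0,0,0,0,0,0.25,0],[0,0,0,0,0,0.25,0],[0,0,0,0,0,0.25,0],[0,0,0,0,0,0.25,0],[0,0,0,0,0,0.25,0],[0,0,0,0,0,0.25,0]]]' >/dev/null; python3 chk.py && python3 -m pendant '[[[0,0,0,0,0,0.25,0],[0,0,0,0,0,0.25,0],[0,0,0,0,0,0.25,0],[0,0,0,0,0,0.25,0],[0,0,0,0,0,0.25,0],[0,0,0,0,0,0.25,0],[0,0,0,0,0,0.25,0],[0,0,0,0,0,0.25,0],[0,0,0,0,0,0.25,0],[0,0,0,0,0,0.25,0],[0,0,0,0,0,0.25,0],[0,0,0,0,0,0.25,0],[0,0,0,0,0,0.25,0],[0,0,0,0,0,0.25,0],[0,0,0,0,0,0.25,0],[0,0,0,0,0,0.25,0],[0,0,0,0,0,0.25,0],[0,0,0,0,0,0.25,0],[0,0,0,0,0,0.25,0],[0,0,0,0,0,0.25,0]]]' >/dev/null; python3 chk.py && python3 -m pendant '[[[0,0,0,0,0,0.25,0],[0,0,0,0,0,0.25,0],[0,0,0,0,0,0.25,0],[0,0,0,0,0,0.25,0],[0,0,0,0,0,0.25,0],[0,0,0,0,0,0.25,0],[0,0,0,0,0,0.25,0],[0,0,0,0,0,0.25,0],[0,0,0,0,0,0.25,0],[0,0,0,0,0,0.25,0],[0,0,0,0,0,0.25,0],[0,0,0,0,0,0.25,0],[0,0,0,0,0,0.25,0],[0,0,0,0,0,0.25,0],[0,0,0,0,0,0.15,0],[0,0,0,0,0,0,0]]]' >/dev/null; python3 ang.py; python3 chk.py
```

```text
turn 0.8407 Mz -0.005 tau6 0.057 F [-0.3  1.3  6.1]
turn 0.2394 Mz 0.067 tau6 -0.131 F [-0.4  2.2  5.9]
turn 0.2394 Mz 0.067 tau6 -0.131 F [-0.4  2.2  5.9]
t 14.55 tcp [0.4632 0.0792 0.0922] F [-0.36  2.18  5.91] M [0.205 0.056 0.067] toolturn 0.239 q6 -1.54 gap 0.142
dots [-6, 0, 8] centre [0.4638 0.0777] res mm 0.54
dial turn by yaw -.334: 0.238
by index: 0.244 0.0398
turn 0.2383 Mz -0.078 tau6 0.075 F [0.4 2.  7. ]False
False
False
False
```

```bash
sed -i 's/sys.exit(abs(m\["ft_torque"\]\[2\])>0.13)/sys.exit(int(m["ft_torque"][2]>0.13 or m["tau"][5]<-0.17))/' chk.py
python3 -m pendant '[[[0,0,0,0,0,0.25,0],[0,0,0,0,0,0.25,0],[0,0,0,0,0,0.25,0],[0,0,0,0,0,0.25,0],[0,0,0,0,0,0.25,0],[0,0,0,0,0,0.25,0],[0,0,0,0,0,0.25,0],[0,0,0,0,0,0.25,0],[0,0,0,0,0,0.25,0],[0,0,0,0,0,0.25,0],[0,0,0,0,0,0.25,0],[0,0,0,0,0,0.25,0],[0,0,0,0,0,0.25,0],[0,0,0,0,0,0.25,0],[0,0,0,0,0,0.25,0],[0,0,0,0,0,0.25,0],[0,0,0,0,0,0.25,0],[0,0,0,0,0,0.25,0],[0,0,0,0,0,0.25,0],[0,0,0,0,0,0.25,0]]]' >/dev/null; python3 chk.py
python3 -m pendant '[[[0,0,0,0,0,0.25,0],[0,0,0,0,0,0.25,0],[0,0,0,0,0,0.25,0],[0,0,0,0,0,0.25,0],[0,0,0,0,0,0.25,0],[0,0,0,0,0,0.25,0],[0,0,0,0,0,0.25,0],[0,0,0,0,0,0.25,0],[0,0,0,0,0,0.25,0],[0,0,0,0,0,0.25,0],[0,0,0,0,0,0.25,0],[0,0,0,0,0,0.25,0]]]' >/dev/null; python3 chk.py
python3 -m pendant '[[[0,0,0,0,0,0.2,0],[0,0,0,0,0,0.1,0],[0,0,0,0,0,0.1,0],[0,0,0,0,0,0.1,0],[0,0,0,0,0,0,0]]]' >/dev/null; python3 chk.py;python3 -m pendant '[[[0,0,0,0,0,0,0]]]' >/dev/null; python3 chk.py
```

```text
turn -0.3609 Mz 0.056 tau6 -0.131 F [-1.   2.4  6.9]
turn -0.7209 Mz 0.019 tau6 -0.131 F [0.3 2.8 6.5]
turn -0.7801 Mz -0.024 tau6 0.028 F [-0.1  2.9  6.6]
turn -0.7800 Mz -0.040 tau6 -0.005 F [0.1 4.  6.2]
```

```bash
sed -i 's/<-0.17/<-0.165/' chk.py
python3 -m pendant '[[[0,0,0,0,0,0.06,0],[0,0,0,0,0,0.06,0],[0,0,0,0,0,0.06,0],[0,0,0,0,0,0.06,0]]]' >/dev/null && python3 chk.py && 
python3 -m pendant '[[[0,0,0,0,0,0.06,0],[0,0,0,0,0,0.06,0]]]' >/dev/null && python3 chk.py && 
python3 -m pendant '[[[0,0,0,0,0,0.06,0],[0,0,0,0,0,0.06,0]]]' >/dev/null && python3 chk.py && 
python3 -m pendant '[[[0,0,0,0,0,0.06,0],[0,0,0,0,0,0.06,0]]]' >/dev/null && python3 chk.py && 
python3 -m pendant '[[[0,0,0,0,0,0.06,0],[0,0,0,0,0,0.06,0]]]' >/dev/null && python3 chk.py && 
python3 -m pendant '[[[0,0,0,0,0,0.06,0],[0,0,0,0,0,0.06,0]]]' >/dev/null && python3 chk.py && 
python3 -m pendant '[[[0,0,0,0,0,0.06,0],[0,0,0,0,0,0.06,0]]]' >/dev/null && python3 chk.py && 
python3 -m pendant '[[[0,0,0,0,0,0.06,0],[0,0,0,0,0,0.06,0]]]' >/dev/null && python3 chk.py && 
python3 -m pendant '[[[0,0,0,0,0,0.06,0],[0,0,0,0,0,0.06,0]]]' >/dev/null && python3 chk.py && 
python3 -m pendant '[[[0,0,0,0,0,0.06,0],[0,0,0,0,0,0.06,0]]]' >/dev/null && python3 chk.py && 
python3 -m pendant '[[[0,0,0,0,0,0.06,0],[0,0,0,0,0,0.06,0]]]' >/dev/null && python3 chk.py && 
python3 -m pendant '[[[0,0,0,0,0,0.06,0],[0,0,0,0,0,0.06,0]]]' >/dev/null && python3 chk.py && 
python3 -m pendant '[[[0,0,0,0,0,0.06,0],[0,0,0,0,0,0.06,0]]]' >/dev/null && python3 chk.py && 
python3 -m pendant '[[[0,0,0,0,0,0.06,0],[0,0,0,0,0,0.06,0]]]' >/dev/null && python3 chk.py && 
python3 -m pendant '[[[0,0,0,0,0,0.06,0],[0,0,0,0,0,0.06,0]]]' >/dev/null && python3 chk.py && 
python3 -m pendant '[[[0,0,0,0,0,0.06,0],[0,0,0,0,0,0.06,0]]]' >/dev/null && python3 chk.py && 
python3 -m pendant '[[[0,0,0,0,0,0.06,0],[0,0,0,0,0,0.06,0]]]' >/dev/null && python3 chk.py
```

```text
turn -0.8088 Mz 0.054 tau6 0.015 F [0.  4.  6.5]
turn -0.8232 Mz 0.067 tau6 0.015 F [-0.4  3.2  6.9]
turn -0.8376 Mz 0.075 tau6 0.015 F [0.4 3.  6.3]
turn -0.8520 Mz 0.066 tau6 0.015 F [-0.6  3.2  6.5]
turn -0.8664 Mz 0.082 tau6 0.015 F [-0.2  2.9  6. ]
turn -0.8808 Mz 0.077 tau6 0.015 F [-0.5  3.1  6.1]
turn -0.8952 Mz 0.051 tau6 0.015 F [0.7 3.8 7.8]
turn -0.9096 Mz 0.033 tau6 0.015 F [0.1 3.4 7.1]
turn -0.9240 Mz 0.026 tau6 0.015 F [-0.1  2.5  6. ]
turn -0.9384 Mz 0.035 tau6 0.015 F [0.4 3.6 6.3]
turn -0.9528 Mz 0.021 tau6 0.015 F [0.2 2.7 6.3]
turn -0.9672 Mz 0.097 tau6 0.015 F [0.1 3.3 6.5]
turn -0.9816 Mz 0.055 tau6 0.015 F [-0.8  3.   6.7]
turn -0.9961 Mz 0.024 tau6 0.015 F [0.3 3.5 7. ]
turn -1.0101 Mz 0.079 tau6 0.076 F [0.4 3.8 6.8]
turn -1.0241 Mz 0.217 tau6 0.144 F [0.7 3.3 5.8]
```

The stop was met at about -1.006 and is loaded to about 0.13 N m (about 5 N). I'll hold there.

```bash
python3 -m pendant '[[[0,0,0,0,0,0,0],[0,0,0,0,0,0,0],[0,0,0,0,0,0,0]]]' >/dev/null; python3 chk.py;  python3 -m pendant '[[[0,0,0,0,0,0,0],[0,0,0,0,0,0,0],[0,0,0,0,0,0,0],[0,0,0,0,0,0,0]]]' >/dev/null; python3 chk.py; python3 ang.py
```

```text
turn -1.0240 Mz 0.201 tau6 0.143 F [0.4 3.  6. ]
turn -1.0240 Mz 0.107 tau6 0.143 F [0.3 3.5 6.8]
t 22.5 tcp [0.4634 0.0795 0.0922] F [0.29 3.46 6.84] M [0.524 0.04  0.107] toolturn -1.024 q6 -0.28 gap 0.145
dots [-6, 0, 8] centre [0.4637 0.0778] res mm 0.55
dial turn by yaw -.334: -1.022
by index: -1.031 0.04
```

```bash
python3 -m pendant '[[[0,0,0,0,0,0,0.2],[0,0,0,0,0,0,0.3],[0,0,0,0,0,0,0.45],[0,0,0,0,0,0,0.45],[0,0,0,0,0,0,0.45],[0,0,-0.02,0,0,0,0.45],[0,0,-0.03,0,0,0,0.45],[0,0,-0.03,0,0,0,0.45],[0,0,-0.03,0,0,0,0.45],[0,0,-0.02,0,0,0,0.45]]]'
python3 ang.py
python3 -m pendant '[[[0,0,0,0,0,-1,0.45],[0,0,0,0,0,-1,0.45],[0,0,0,0,0,-1,0.45],[0,0,0,0,0,-1,0.45],[0,0,0,0,0,-1,0.45],[0,0,0,0,0,-1,0.45],[0,0,0,0,0,-1,0.45],[0,0,0,0,0,-1,0.45],[0,0,0,0,0,-0.53,0.45],[-0.0197,-0.0182,0,0,0,0,0.45],[-0.0197,-0.0182,0,0,0,0,0.45],[-0.0197,-0.0182,0,0,0,0,0.45],[-0.0197,-0.0182,0,0,0,0,0.45],[-0.0197,-0.0182,0,0,0,0,0.45],[0,0,0,0,0,0,0.45],[0,0,0,0,0,0,0.45]]]'
python3 - <<'E'
from h import *
import pickle
s=cam("wrist"); save("w4",s); pickle.dump(s,open("w4.pkl","wb"))
E
```

```text
t: 23.55
tcp_pos: [0.463, 0.0793, 0.1968]
tool_rot: [0.628, 0.778, 0.0, 0.001]
force: [0.3, -0.5, 0.4]
finger_gap: 0.447
gripper_force: 0.0
t 23.55 tcp [0.463  0.0793 0.1968] F [ 0.26 -0.54  0.36] M [-0.028 -0.049 -0.035] toolturn -1.025 q6 -0.28 gap 0.447
t: 25.2
tcp_pos: [0.5124, -0.0153, 0.1945]
tool_rot: [0.167, 0.986, 0.0, -0.001]
force: [-0.6, 0.3, 0.4]
finger_gap: 0.449
gripper_force: 0.0Traceback (most recent call last):
  File "ang.py", line 19, in <module>
    f=least_squares(res,[*D,-.334]); x=f.x; print("dots",list(T),"centre",x[:2].round(4),"res mm",np.abs(f.fun).max().round(2))
                                                                                                  ~~~~~~~~~~~~~~~~~^^
    return umr_maximum(a, axis, None, out, keepdims, initial, where)
ValueError: zero-size array to reduction operation maximum which has no identity
```

View pics/w4.png

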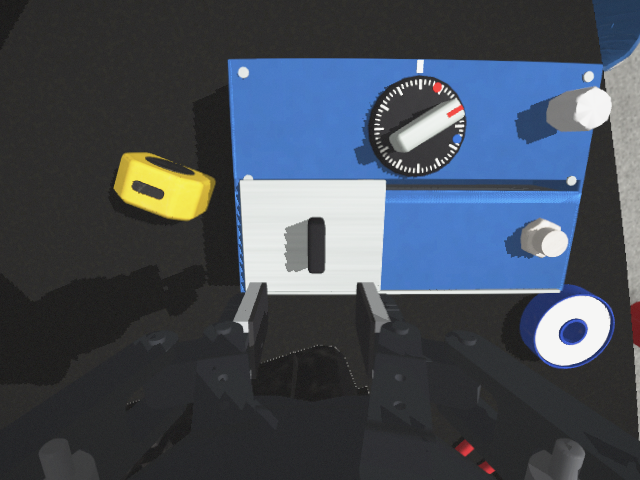

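The wrist view shows the handle at about (316,245), aligned with the fingers. The dial sits about 4 divisions past red, as expected.

Run:
```python
from h import *
import pickle
s=pickle.load(open("w4.pkl","rb"))
g=cv2.cvtColor(s["pixels"],cv2.COLOR_RGB2GRAY); m=(g<75).astype(np.uint8); n,l,st,c=cv2.connectedComponentsWithStats(m)
k=l[245,316]; print(st[k],c[k]); r=cv2.minAreaRect(np.argwhere(l==k)[:,::-1].astype(np.float32)); print(r)
H=onz(s,*c[k],.094); print(H)
p=np.array([.514,-.0153])
t=monitor.sense(); Rm=R.from_quat(t["tool_rot"]).as_matrix(); print(np.degrees(np.arctan2(Rm[1,0],Rm[0,0])), t["tcp_pos"])
for q in (H[:2],p): print("tool xy mm",(Rm.T@np.array([*(q-t["tcp_pos"][:2]),0]))*1000)
print("q",t["q"])
```

```text
[308 218  17  55 874] [315.5778032  244.86727689]
((316.0, 245.0), (54.0, 16.0), 90.0)
[ 0.51367847 -0.01402428  0.094     ]
160.7744148665095 [ 0.5120368  -0.01475329  0.19462119]
tool xy mm [-1.31005452  1.22893806 -0.00307976]
tool xy mm [-2.03372537  0.1302421  -0.00494615]
q [-2.47402662e-01  4.50161155e-01  1.76414167e+00  3.83267003e-04
  9.29710225e-01 -1.48287870e+00]
```

```bash
python3 -m pendant '[[[-0.002,0.0006,0.03,0,0,0,0.45],[0,0,0.03,0,0,0,0.45],[0,0,0.03,0,0,0,0.45],[0,0,0.025,0,0,0,0.45],[0,0,0.0125,0,0,0,0.45],[0,0,0.0055,0,0,0,0.45],[0,0,0,0,0,0,0.4],[0,0,0,0,0,0,0.3]]]' 30
python3 -m pendant '[[[0,0,0,0,0,0,0.2],[0,0,0,0,0,0,0.15],[0,0,0,0,0,0,0.1],[0,0,0,0,0,0,0],[0,0,0,0,0,0,0],[0,0,0,0,0,0,0],[0,0,0,0,0,0,0]]]' 30; python3 st.py|head -1
```

```text
t: 26.05
tcp_pos: [0.5153, -0.0153, 0.0896]
tool_rot: [0.167, 0.986, -0.0, 0.001]
force: [0.1, -0.1, -0.1]
finger_gap: 0.298
gripper_force: 0.0
t: 26.75
tcp_pos: [0.5161, -0.0134, 0.09]
tool_rot: [0.168, 0.986, 0.002, 0.002]
force: [2.8, 9.9, 1.1]
finger_gap: 0.132
gripper_force: 33.3
t 26.75 tcp [ 0.5161 -0.0134  0.09  ] F [2.77 9.89 1.11] M [ 1.491 -0.431  0.037] turn -0.003 [-0.24  0.63  1.83  0.01  0.67 -1.48] gap 0.132 33.3
```

```bash
python3 -m pendant '[[[0,0.002,0,0,0,0,0],[0,0.002,0,0,0,0,0],[0,0.002,0,0,0,0,0],[0,0,0,0,0,0,0]]]'; python3 -m pendant '[[[0,0.002,0,0,0,0,0],[0,0.002,0,0,0,0,0],[0,0,0,0,0,0,0]]]'; python3 -m pendant '[[[0,0.002,0,0,0,0,0],[0,0.002,0,0,0,0,0]]]'
```

```text
t: 27.2
tcp_pos: [0.5168, -0.0114, 0.0899]
tool_rot: [0.167, 0.986, -0.0, 0.001]
force: [-1.3, -0.0, 6.7]
finger_gap: 0.132
gripper_force: 34.0
t: 27.5
tcp_pos: [0.5178, -0.0086, 0.0899]
tool_rot: [0.167, 0.986, -0.0, 0.001]
force: [-1.5, -0.8, 6.3]
finger_gap: 0.136
gripper_force: 34.0
t: 27.7
tcp_pos: [0.5188, -0.0058, 0.0899]
tool_rot: [0.167, 0.986, -0.001, 0.001]
force: [-1.3, -1.5, 6.5]
finger_gap: 0.133
gripper_force: 34.0
```

```bash
python3 -m pendant '[[[0,0.006,0,0,0,0,0],[0,0.008,0,0,0,0,0],[0,0.01,0,0,0,0,0],[0,0.01,0,0,0,0,0],[0,0.01,0,0,0,0,0],[0,0.01,0,0,0,0,0],[0,0.01,0,0,0,0,0],[0,0.008,0,0,0,0,0],[0,0.005,0,0,0,0,0],[0,0.003,0,0,0,0,0],[0,0,0,0,0,0,0]]]'; for i in 1; do python3 -m pendant '[[[0,0.002,0,0,0,0,0],[0,0.002,0,0,0,0,0],[0,0.002,0,0,0,0,0]]]'; done;  python3 -m pendant '[[[0,0.002,0,0,0,0,0],[0,0,0,0,0,0,0]]]'
```

```text
t: 28.8
tcp_pos: [0.54, 0.0552, 0.0899]
tool_rot: [0.167, 0.986, -0.0, 0.001]
force: [-0.7, 0.1, 6.0]
finger_gap: 0.132
gripper_force: 33.9
t: 29.1
tcp_pos: [0.5414, 0.0592, 0.09]
tool_rot: [0.167, 0.986, -0.001, 0.001]
force: [-1.0, -1.6, 5.7]
finger_gap: 0.137
gripper_force: 33.9
t: 29.3
tcp_pos: [0.542, 0.0609, 0.09]
tool_rot: [0.167, 0.986, -0.0, 0.001]
force: [-1.9, -1.5, 5.6]
finger_gap: 0.127
gripper_force: 33.9
```

```bash
python3 -m pendant '[[[0,0.001,0,0,0,0,0],[0,0.001,0,0,0,0,0],[0,0,0,0,0,0,0]]]';  python3 -m pendant '[[[0,0.001,0,0,0,0,0],[0,0,0,0,0,0,0],[0,0,0,0,0,0,0]]]'
```

```text
t: 29.6
tcp_pos: [0.5425, 0.0623, 0.0899]
tool_rot: [0.167, 0.986, -0.0, 0.001]
force: [-1.2, -1.4, 6.2]
finger_gap: 0.131
gripper_force: 33.9
t: 29.9
tcp_pos: [0.5425, 0.0624, 0.09]
tool_rot: [0.167, 0.986, -0.001, 0.0]
force: [-2.3, -4.6, 5.9]
finger_gap: 0.132
gripper_force: 34.0
```

```bash
python3 -m pendant '[[[0,0,0,0,0,0,0.2],[0,0,0,0,0,0,0.3],[0,0,0,0,0,0,0.4],[0,0,0,0,0,0,0.4],[0,0,0,0,0,0,0.4],[0,0,-0.02,0,0,0,0.4],[0,0,-0.03,0,0,0,0.4],[0,0,-0.03,0,0,0,0.4],[0,0,-0.03,0,0,0,0.4],[0,0,-0.03,0,0,0,0.4],[0,0,-0.02,0,0,0,0.4],[0,0,0,0,0,0,0.4],[0,0,0,0,0,0,0.4]]]'
python3 - <<'E'
from h import *
s=cam("wrist"); save("w5",s)
E
```

```text
t: 31.2
tcp_pos: [0.5422, 0.064, 0.2167]
tool_rot: [0.167, 0.986, 0.0, -0.0]
force: [0.2, 0.7, 0.8]
finger_gap: 0.402
gripper_force: 0.0
```

View pics/w5.png

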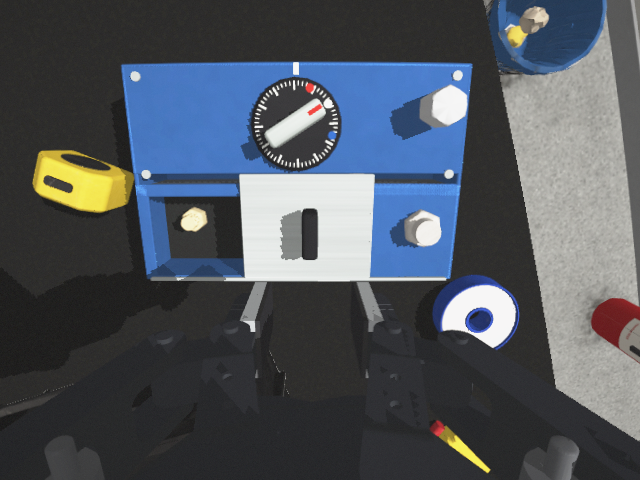

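The cover is fully left (240–375 px), and the compartment is open with the brass fitting in place at (194,219). The coupling (443,105), bushing (423,230) and tape (82,180) are where they were, and the gripper is clear.

```bash
python3 -c "
from station import job; print(job.sign_off())"
```

```text
the job is handed in; nothing more can be done
None
```

I handed the job in at about 31 s, with no verdict returned: dial set to 54, then 8, then leaned on the stop (met near 50) at about 5 N, and the cover slid the full 80 mm left and was let go, with nothing else visibly moved.

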